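Make up two gingerbread decorating kits

TASK

Make up the two decorating kits from the stock on the bench. The tray with the slotted rack gets the star cutter and the short jar, one upright in each of its two compartments (either way round), and the stencil board from the small stand, put upright and centred fully down into the rack's free slot between the two boards already there; the plain tray gets the heart cutter and the tall slim jar, one upright in each compartment (either way round). Leave the round cutter and the flat tin where they are.

Things in the scene. Friction and masses are not known exactly. Their poses are not given: they have to be found in the camera images.
- star_cutter_grip (a point): Star cookie cutter, steel: six-pointed outline, 68 mm from point to point, rim 22 mm high. A wooden grip bar 50 x 16 x 16 mm bridges it on two struts, along its x. The point: centre of the bar, over the cutter's middle, 50 mm above its underside; z up. Grasp the bar level with the point across its 16 mm width (y). It may stand at any yaw in its compartment.
- heart_cutter_grip (a point): Heart cookie cutter, steel: heart outline about 65 mm wide (x) and 61 mm long (y), notch towards +y, rim 22 mm high. A wooden grip bar 50 x 16 x 16 mm bridges it on two struts, along its x. The point: centre of the bar, over the cutter's middle, 50 mm above its underside; z up. Grasp the bar level with the point across its 16 mm width (y). It may stand at any yaw in its compartment.
- round_cutter_grip (a point): Round cookie cutter, steel: circle of 63 mm diameter, rim 22 mm high. A wooden grip bar 50 x 16 x 16 mm bridges it on two struts, along its x. The point: centre of the bar, over the cutter's middle, 50 mm above its underside; z up. Grasp the bar level with the point across its 16 mm width (y). Not part of the kits: it stays within 30 mm of where it is.
- short_jar_mid (a point): Short round jar, 48 mm diameter, 75 mm high, grey metal cap, standing. The point is on its axis half-way up (37.5 mm above its underside), where it can be grasped from any side; z up.
- tall_jar_mid (a point): Tall slim round jar, 40 mm diameter, 110 mm high, with a white cap, standing. The point is on its axis 70 mm above its underside, 40 mm below its top, where it can be grasped from any side; z up.
- tin_mid (a point): Flat round metal tin, 65 mm diameter, 40 mm high. The point is on its axis half-way up. Not part of the kits: it stays within 30 mm of where it is.
- stencil_grip (a point): Upright plywood stencil board 76 mm wide (x), 5 thick (y), 70 high, with a grip tab on top (30 wide, 8 thick, 68 to 108 mm above the lower edge). The point: middle of the tab, 90 mm above the lower edge; z up. Symmetric under a half turn. It starts in a small fixed stand (25 mm high, lower edge 4 mm above the bench); lift it straight up 30 mm to clear the slot.
- rack_tray: Fixed brown tray with rack, 106 mm (x) by 288 mm (y), walls 15 mm high, 5 thick, floor 4 mm above the bench. Origin: centre of its underside; z up. Two open compartments, each 96 x 96 mm inside, centred at y = -91 and y = +10 mm (x = 0). The wooden rack fills the +y end.
- rack_slot (a point): Middle, free slot of the rack's three. The point: centre of the slot's floor, 4 mm above the bench; x along the slot, z up. Slot 8 mm wide (y), 84 long, between ridges with round tops 21 mm above the point. Fixed boards 76 wide, 5 thick, 60 mm high above the point stand in the outer slots, 18 mm to either side (y). Seated, the stencil board's point is 90 mm above this one.
- plain_tray: Fixed brown kit tray without a rack, 106 mm (its x) by 207 mm (its y), walls 15 mm high and 5 mm thick, floor 4 mm above the bench. Origin: centre of its underside; z up. Two open compartments, each 96 x 96 mm inside, have their centres at y = -50.5 mm and y = +50.5 mm (x = 0).
There are look-alikes about, which are no part of the job. Leave any yellow look-alike of the part that bears short_jar_mid alone.

How it is judged:
By the outcome, as a careful person would: the job done as asked, in the order asked, and still so for the second after the job is handed in, with the robot touching nothing.
It also fails if it takes over 118 s, if anything falls off the work surface, if the arm or the gripper's body presses on something with over 40 N, if the wrist force passes 120 N, or if a joint passes its speed limit or range.

ROBOT

A 6-joint arm with a two-finger parallel gripper is mounted at the origin on a cart in front of the work surface, level with it; the furniture and walls round the work are solid. World frame = base frame: x ahead of the robot, y to its left, z up, the work surface at z = 0. Lengths are in m, angles in rad, forces in N, time in s.
With the tool pointing down it reaches from about 0.325 to 0.85 m from the base axis. Payload 15.5 kg.
Tool frame: the origin (TCP) lies between the finger pads; the fingertips stand 22 mm ahead of it and the grasp point (between the pads) lies 3 mm ahead of it; z points along the fingers, y is the line along which they close (so a half turn about z gives the same grasp; the last joint's range is limited). The gripper opens to 91 mm and grips with 3 to 60 N. Pads are 32 mm wide; open, the fingers measure 118 mm over their backs; the gripper's body (76 mm by 178 mm) begins 60 mm behind the grasp point.
Start: joints at [-1.401, 0.494, 1.345, -0, 1.302, -0.096], TCP at [0.164, -0.603, 0.236] pointing down, gripper open.
Joint ranges: [-2.91, 2.91], [-0.82, 2.16], [0.22, 2.67], [-1.22, 4.37], [0.12, 2.79], [-3.08, 3.08]. Speed limits (rad/s): [1.89, 1.89, 2.57, 3.01, 3.01, 3.01].

INTERFACE

Orientations are given as a unit quaternion [x, y, z, w].
In Python, from workcell import arm, optics, finder gives the robot as it stands.
- The arm moves only by the tool move_arm, never from a script. Its argument "rows" is a list of rows, each an object with "offset": the shift along the tool's x, y, z in cm, a list of three; "turn": the turn about the tool's z in degrees. A call has 1 to 12 rows; each row shifts and turns the commanded pose from where the row before left it, along the tool's axes as they then stand; what a row does not reach is not made up. A row lasts 1/8 s, in which the tool goes at most 62.5 mm and 10.7 degrees, less where a joint would pass 70% of its speed; a pose out of reach is approached as far as the arm can. A call is refused whole if a number of a shift passes 6.25 or a number of a turn 10.7, either way. A call with a gripper value outside its range is refused whole. "jaw" is the opening, from -1 (shut) to 1 (fully open), set as the call begins (left out, the last holds). The fingers move at their own pace and stop on an object; the grip force is fixed at half the most. Time passes only in rows, so rows that do not move let the fingers close. It gives the time, the measured TCP pose, the force, the opening and the grip force at its end, in the units of the state.
- arm.state(): the state, without advancing time (a new reading comes with each control period).
- optics.read_camera(name): name is "scene" or "top" or "wrist"; returns a dict with "image" (400x640x3 uint8, red, green, blue), "depth" (400x640 float32, m along the optical axis (not along the pixel's ray), 0 where there is no reading), "K" (3x3 intrinsics, pixels), "R" (3x3) and "t" (3): a world point X has camera coordinates R X + t. Camera axes: x right, y down, z forward; pixel columns grow to the right and rows downward; lengths in m; the calibration is good to about 2 mm. A picture is of the moment at which its call begins.
- arm.sign_off(): hands the job in; it is judged then, once.
Trained networks look in the newest picture that a camera, given by its name, has taken for a name from the list of things; names that differ only in an ending like _2 or _b are one class to them, and where a whole thing is asked for, a point or a joint stands for the part that bears it (a point fixed in the world has none). Each returns a list of dicts, best first, with "conf" (0 to 1); they miss things now and then, are a little off and sometimes report something else, mostly with a low value. They report only what shows in the picture. A call takes as long as a camera call. They do not tell look-alikes from the thing itself.
- finder.masks_of(camera, name): "mask" (400x640 bool, what is visible of it) and "bbox" ([centre column, centre row, width, height] in pixels, round what is visible of it).
The state is a dict: "clock": time; "qpos": joint angles; "joint_vel": joint speeds; "joint_efforts": joint torques, N m; "ee_pos": TCP position; "orientation": TCP orientation; "wrist_force": force on the tool from outside, world axes, zero at the start; "moment": the same for the moment, N m; "gripper_width": finger opening in m; "grip_force": force on a finger pad.
Only numpy, scipy, OpenCV 4.12 (cv2) and the standard library are available. Lean on these libraries where they do the work, as an engineer would, in place of code of your own. Each camera call takes 0.05 s, during which the arm holds its last target. There are 200 camera calls.

## Working session

There is one attempt and no reset: what is moved stays moved. The work goes in short steps, Python scripts to look and compute and a tool call to move; the robot and the scene stay as the last step left them, time stands still between calls to the robot, and variables do not carry over. Pictures are saved under pics/ and viewed, at most 18 in all, crops included, and the job is handed in when it is done.

Besides the shell and the picture viewer there is one more tool, called after ">>>" as name([rows], argument=value, ...), one row to a line, values as JSON. move_arm: Moves the arm, as the interface text tells. Its arguments: {"type":"object","properties":{"rows":{"type":"array","items":{"type":"object","properties":{"offset":{"type":"array","items":{"type":"number"}},"turn":{"type":"number"}}}},"jaw":{"type":"number"}},"required":["rows"]}

```bash
ls; mkdir -p pics; cat > h.py <<'E'
import numpy as np, cv2
from workcell import arm, optics, finder
def cam(n):
    c=optics.read_camera(n); return c
def save(c,f,crop=None,s=1):
    im=c["image"][...,::-1]
    if crop: im=im[crop[1]:crop[3],crop[0]:crop[2]]
    cv2.imwrite("pics/"+f,cv2.resize(im,None,fx=s,fy=s,interpolation=cv2.INTER_CUBIC))
def pts(c,m):
    v,u=np.nonzero(m&(c["depth"]>0)); d=c["depth"][v,u]
    p=np.linalg.inv(c["K"])@np.array([u*d,v*d,d])
    return (c["R"].T@(p-c["t"][:,None])).T
E
python3 - <<'E'
from h import *
print({k:np.round(v,3) for k,v in arm.state().items()})
for n in ["top","scene"]:
    c=cam(n); save(c,n+"0.png",s=1.25); print(n,np.round(-c["R"].T@c["t"],3),np.round(c["R"],2).tolist(),c["K"][0,0])
    for k in "star_cutter_grip heart_cutter_grip round_cutter_grip short_jar_mid tall_jar_mid tin_mid stencil_grip rack_tray rack_slot plain_tray".split():
        for r in finder.masks_of(n,k)[:3]:
            p=pts(c,r["mask"]); q=p[p[:,2]>np.percentile(p[:,2],90)-.004] if len(p) else p
            print(k,round(r["conf"],2),np.round(r["bbox"]),len(p),np.round(np.median(p,0),3) if len(p) else"",np.round(q.mean(0),3) if len(q) else "")
E
```

```text
pics
{'clock': np.float64(0.0), 'qpos': array([-1.402,  0.494,  1.346, -0.   ,  1.303, -0.095]), 'joint_vel': array([ 0.   ,  0.002, -0.002, -0.001, -0.001,  0.002]), 'joint_efforts': array([-1.0000e-03, -8.7884e+01, -3.8186e+01,  7.1000e-02,  5.3000e-02,
       -0.0000e+00]), 'ee_pos': array([ 0.163, -0.603,  0.235]), 'orientation': array([ 0.991,  0.132, -0.   , -0.001]), 'wrist_force': array([-0.17 , -0.14 ,  1.112]), 'moment': array([ 0.052, -0.048,  0.023]), 'grip_force': np.float64(0.0), 'gripper_width': np.float64(0.091)}
top [0.272 0.006 1.339] [[0.01, -1.0, -0.0], [-0.99, -0.01, -0.17], [0.17, 0.0, -0.99]] 446.567951065206
star_cutter_grip 0.56 [201. 233.  25.  17.] 256 [0.409 0.356 0.023] [0.406 0.361 0.058]
heart_cutter_grip 0.83 [444. 236.  26.  20.] 277 [ 0.403 -0.357  0.023] [ 0.404 -0.358  0.058]
round_cutter_grip 0.76 [403. 238.  19.  19.] 183 [ 0.401 -0.249  0.052] [ 0.401 -0.248  0.058]
short_jar_mid 0.7 [367. 225.  18.  15.] 247 [ 0.423 -0.128  0.074] [ 0.426 -0.131  0.076]
short_jar_mid 0.48 [382. 257.  19.  14.] 250 [ 0.337 -0.169  0.073] [ 0.339 -0.176  0.076]
t
[... 802 characters left out ...]
 0.057]
short_jar_mid 0.94 [368. 244.  18.  31.] 473 [ 0.416 -0.148  0.054] [ 0.424 -0.136  0.075]
short_jar_mid 0.62 [360. 265.  23.  38.] 699 [ 0.325 -0.188  0.046] [ 0.336 -0.179  0.075]
tin_mid 0.65 [299. 213.  22.  20.] 410 [0.421 0.115 0.036] [0.432 0.124 0.04 ]
stencil_grip 0.65 [334. 216.  15.  40.] 410 [ 0.439 -0.009  0.057] [ 0.441 -0.009  0.104]
stencil_grip 0.55 [325. 197.  67.  38.] 1146 [0.585 0.16  0.006] [0.577 0.16  0.015]
rack_tray 0.58 [412. 232.  98.  72.] 2726 [ 0.578 -0.159  0.009] [ 0.594 -0.079  0.055]
rack_slot 0.9 [389. 214.  37.  30.] 783 [ 0.587 -0.092  0.035] [ 0.597 -0.078  0.062]
plain_tray 0.57 [327. 200.  66.  36.] 1093 [0.582 0.161 0.006] [0.57  0.16  0.015]
```

View pics/top0.png

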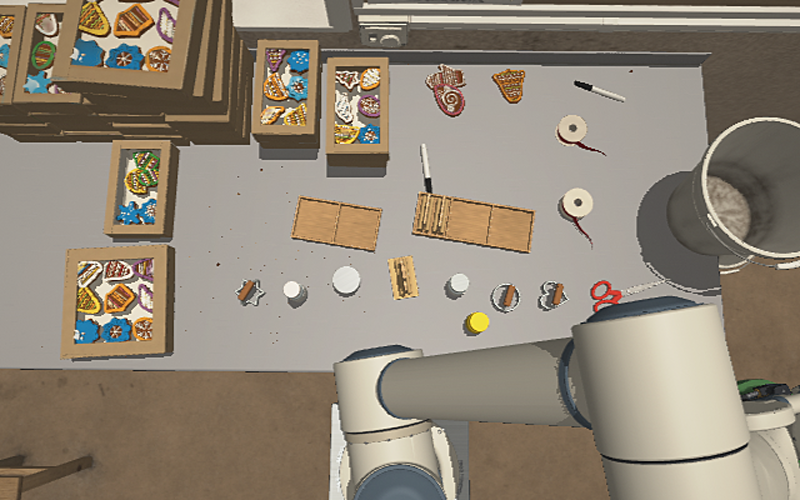

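View pics/scene0.png

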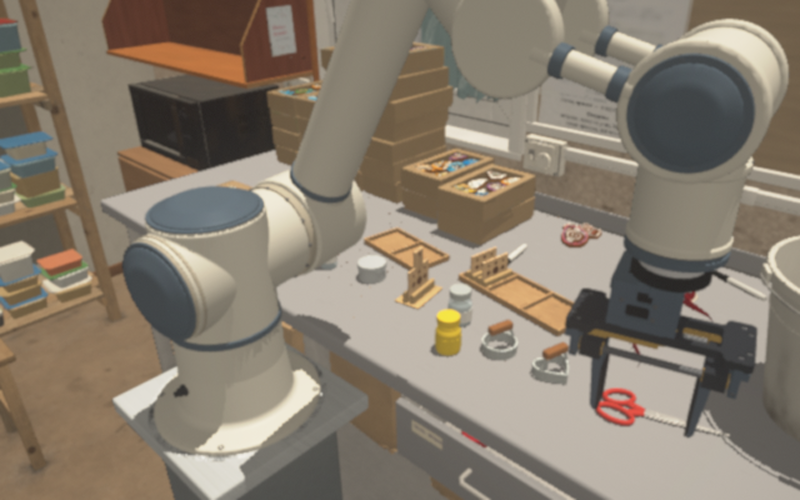

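Top picture (800 px wide): star (250,291), tall jar (293,290), tin (346,280), stencil stand (403,278), short jar (458,284), yellow look-alike (477,323), round cutter (506,296), heart (553,294), plain tray (337,223), rack tray (473,222) with the rack at its left (+y) end. The short jar candidates are grey/white at (458,284) and yellow at (477,323). The grey-capped one is meant, because yellow is excluded.

```bash
cat >> h.py <<'E'
def pose():
    s=arm.state(); q=s["orientation"]; yaw=2*np.arctan2(q[1],q[0]); return np.array(s["ee_pos"]),yaw
def go(x,y,z,yawdeg=None):
    p,a=pose(); d=np.array([x,y,z])-p
    ox=d[0]*np.cos(a)+d[1]*np.sin(a); oy=d[0]*np.sin(a)-d[1]*np.cos(a)
    t="" if yawdeg is None else " turn %.1f"%(-((yawdeg-np.degrees(a)+90)%180-90))
    print("now",np.round(p,4),"yaw %.2f"%np.degrees(a),"tilt",np.round(arm.state()["orientation"][2:],4),"-> cm x %.2f y %.2f z %.2f"%(ox*100,oy*100,-d[2]*100)+t)
E
python3 - <<'E'
from h import *
c=cam("wrist"); p,a=pose(); print(p,np.round(-c["R"].T@c["t"]-p,3),np.round(c["R"],3).tolist(),c["K"])
go(.34,-.3,.33,0)
E
```

```text
[ 0.1635711  -0.60320963  0.23594097] [0.071 0.02  0.151] [[0.263, -0.965, 0.0], [-0.932, -0.254, 0.26], [-0.251, -0.068, -0.966]] [[336.97120304   0.         320.74976138]
 [  0.         336.97120304 202.08355881]
 [  0.           0.           1.        ]]
now [ 0.1636 -0.6032  0.2359] yaw 15.17 tilt [0. 0.] -> cm x 24.96 y -24.65 z -9.41 turn 15.2
```

>>> move_arm([
  {"offset":[3.1,-3.1,-1.2]},
  {"offset":[3.1,-3.1,-1.2]},
  {"offset":[3.1,-3.1,-1.2]},
  {"offset":[3.1,-3.1,-1.2]},
  {"offset":[3.1,-3.1,-1.2]},
  {"offset":[3.1,-3.1,-1.2]},
  {"offset":[3.1,-3.1,-1.2]},
  {"offset":[3.3,-3.0,-1.0]},
  {"turn":7.6},
  {"turn":7.6},
  {"offset":[0,-6,0]},
  {"offset":[0,-6,0]},
])

```text
invalid input at $.rows[0]: expected keys offset, turn
```

```bash
cat >> h.py <<'E'
NAMES="star_cutter_grip heart_cutter_grip round_cutter_grip short_jar_mid tall_jar_mid tin_mid stencil_grip rack_tray rack_slot plain_tray".split()
def find(n,c,names=NAMES,k=2):
    for nm in names:
        for r in finder.masks_of(n,nm)[:k]:
            p=pts(c,r["mask"])
            if len(p)<5: continue
            zt=np.percentile(p[:,2],97)
            if nm in("rack_tray","plain_tray"):
                q=p[(p[:,2]>-.002)]
            else: q=p[p[:,2]>zt-.006]
            (cx,cy),(w,h),an=cv2.minAreaRect((q[:,:2]*1000).astype(np.float32))
            print(nm,round(r["conf"],2),np.round(r["bbox"]),len(q),"ztop %.3f"%zt,"rect %.1f %.1f  %.0fx%.0f ang %.1f"%(cx,cy,w,h,an))
E
python3 - <<'E'
from h import *
c=cam("wrist"); save(c,"w1.png",s=1.25); go(.40,-.15,.33,0); find("wrist",c)
E
```

```text
now [ 0.1636 -0.6032  0.2359] yaw 15.17 tilt [-0.  0.] -> cm x 34.68 y -37.56 z -9.41 turn 15.2
```

View pics/w1.png

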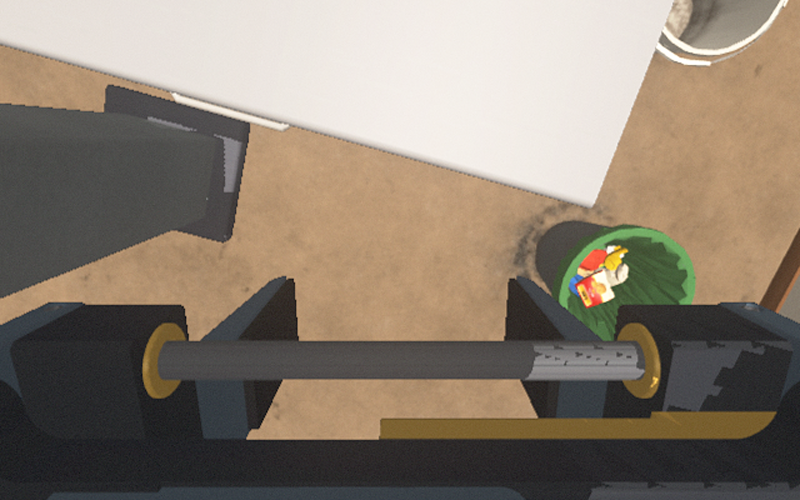

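The call was refused because every row needs both keys. The picture only shows the gripper over the floor: bench corner at (590,205), green bin at (630,290).

>>> move_arm([
  {"offset":[3.1,-3.1,-1.2],"turn":0},
  {"offset":[3.1,-3.1,-1.2],"turn":0},
  {"offset":[3.1,-3.1,-1.2],"turn":0},
  {"offset":[3.1,-3.1,-1.2],"turn":0},
  {"offset":[3.1,-3.1,-1.2],"turn":0},
  {"offset":[3.1,-3.1,-1.2],"turn":0},
  {"offset":[3.1,-3.1,-1.2],"turn":0},
  {"offset":[3.3,-3.0,-1.0],"turn":0},
  {"offset":[0,0,0],"turn":7.6},
  {"offset":[0,0,0],"turn":7.6},
  {"offset":[0,-6,0],"turn":0},
  {"offset":[0,-6,0],"turn":0},
])

```text
clock: 3.2
ee_pos: [0.34, -0.1782, 0.3299]
orientation: [1.0, -0.001, 0.0, -0.0]
wrist_force: [1.0, 0.6, 0.6]
gripper_width: 0.0911
grip_force: 0.0
```

```bash
python3 - <<'E'
from h import *
c=cam("wrist"); save(c,"w2.png",s=1.25); go(.40,-.15,.33,0); find("wrist",c)
E
```

```text
now [ 0.3387 -0.1721  0.3297] yaw 0.00 tilt [-0.0003 -0.0016] -> cm x 6.13 y -2.21 z -0.03 turn 0.0
star_cutter_grip 0.65 [373. 122.  56.  50.] 508 ztop 0.061 rect 400.7 -248.8  16x50 ang 72.6
heart_cutter_grip 0.63 [458. 114.  55.  54.] 543 ztop 0.061 rect 405.5 -360.7  16x49 ang 75.3
round_cutter_grip 0.59 [373. 123.  52.  46.] 527 ztop 0.061 rect 400.8 -248.8  16x50 ang 72.6
short_jar_mid 0.98 [284.  99.  43.  41.] 1137 ztop 0.078 rect 426.9 -132.1  42x42 ang 89.7
short_jar_mid 0.8 [321. 170.  34.  49.] 963 ztop 0.078 rect 339.7 -175.7  42x41 ang 0.7
tall_jar_mid 0.97 [ 17. 121.  29.  35.] 121 ztop 0.044 rect 399.7 226.6  9x30 ang 77.2
tall_jar_mid 0.41 [79. 94. 68. 55.] 2283 ztop 0.044 rect 435.4 128.9  64x64 ang 32.4
tin_mid 0.55 [79. 94. 66. 51.] 2293 ztop 0.044 rect 435.2 129.2  64x65 ang 32.4
stencil_grip 0.96 [168.  84.  50.  69.] 272 ztop 0.114 rect 445.4 -4.3  30x9 ang 10.1
rack_tray 0.87 [332.  18. 201.  37.] 3666 ztop 0.018 rect 532.3 -190.8  250x38 ang 88.5
rack_tray 0.31 [ 66.  17. 132.  35.] 3202 ztop 0.018 rect 541.7 145.0  167x41 ang 81.6
plain_tray 0.61 [ 67.  16. 132.  33.] 3176 ztop 0.018 rect 541.7 145.0  167x41 ang 81.6
```

View pics/w2.png

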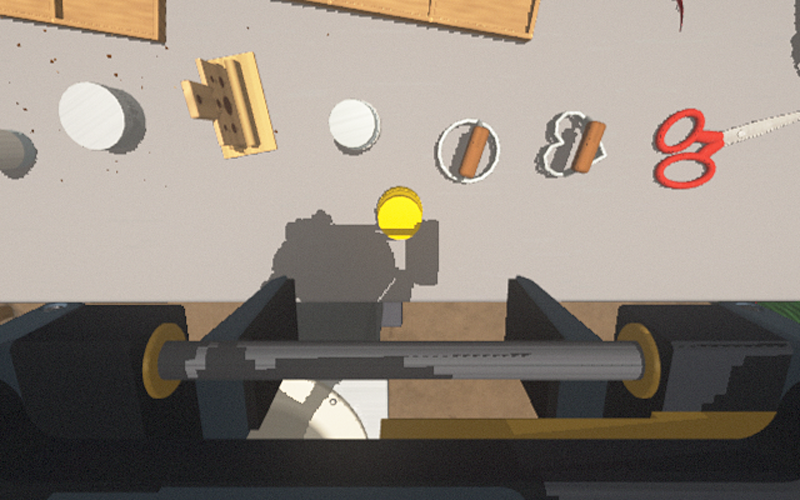

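Wrist picture: round cutter (468,150), heart (575,145), grey-white capped short jar (354,125), yellow look-alike (400,213), stencil in its stand (225,105), tin (93,115). The detections match, and the yellow jar at (0.340,-0.176) will be left alone. Next the trays.

>>> move_arm([
  {"offset":[3,-5.0,0],"turn":0},
  {"offset":[3,-5.0,0],"turn":0},
  {"offset":[3,-5.0,0],"turn":0},
  {"offset":[3,-5.0,0],"turn":0},
  {"offset":[0,-2.0,0],"turn":0},
  {"offset":[0,0,0],"turn":0},
])

```text
clock: 4.5
ee_pos: [0.4605, 0.0413, 0.3296]
orientation: [1.0, 0.001, -0.0, -0.0]
wrist_force: [-0.4, 0.2, -0.5]
gripper_width: 0.0911
grip_force: 0.0
```

```bash
python3 - <<'E'
from h import *
c=cam("wrist"); save(c,"w3.png",s=1.25); go(.40,-.15,.33,0); find("wrist",c)
np.savez("w3.npz",**c)
E
```

```text
now [0.4604 0.0404 0.3297] yaw 0.02 tilt [-0.0003  0.0001] -> cm x -6.05 y 19.04 z -0.03 turn 0.0
star_cutter_grip 0.91 [ 97. 203.  61.  47.] 467 ztop 0.061 rect 406.2 359.5  16x50 ang 59.8
heart_cutter_grip 0.63 [606. 204.  64.  53.] 490 ztop 0.060 rect 406.1 -360.3  18x49 ang 76.6
round_cutter_grip 0.69 [526. 209.  59.  52.] 457 ztop 0.061 rect 402.0 -248.1  17x49 ang 71.6
short_jar_mid 0.98 [471. 252.  40.  45.] 372 ztop 0.077 rect 345.5 -167.6  31x26 ang 2.1
short_jar_mid 0.93 [450. 193.  56.  46.] 935 ztop 0.078 rect 427.9 -131.8  42x42 ang 30.5
tall_jar_mid 0.62 [607. 204.  66.  53.] 484 ztop 0.060 rect 406.6 -360.0  17x49 ang 72.7
tall_jar_mid 0.57 [164. 215.  65.  52.] 774 ztop 0.113 rect 404.1 243.0  35x36 ang 57.3
tin_mid 0.95 [253. 185.  45.  49.] 1772 ztop 0.043 rect 436.1 129.3  62x63 ang 43.7
tin_mid 0.7 [ 96. 204.  60.  48.] 465 ztop 0.061 rect 406.2 359.5  16x50 ang 59.8
stencil_grip 0.76 [357. 184.  18.  64.] 189 ztop 0.115 rect 446.1 -3.5  29x8 ang 9.6
rack_tray 0.68 [490.  69. 240. 128.] 19622 ztop 0.065 rect 586.4 -180.3  299x111 ang 81.1
rack_slot 0.83 [416.  54.  72.  85.] 753 ztop 0.067 rect 600.0 -74.9  41x75 ang 81.1
plain_tray 0.72 [231.  74. 166. 109.] 13865 ztop 0.018 rect 579.0 160.2  208x111 ang 81.6
plain_tray 0.67 [356. 182.  17.  63.] 551 ztop 0.115 rect 444.9 -3.7  78x8 ang 9.2
```

View pics/w3.png

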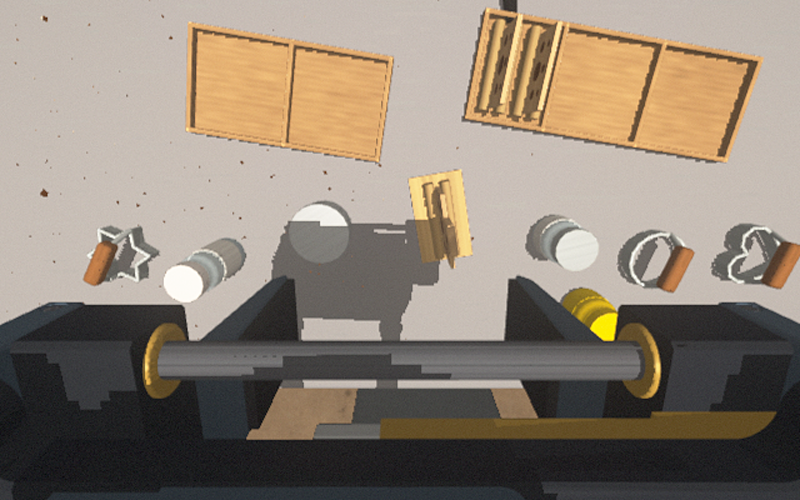

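The picture shows the plain tray (290,90), the rack tray with two boards and its free slot around (517,65), compartments near (612,80) and (700,103), and the star (118,255). Boards rect 41x75 at (0.600,-0.075), yaw -8.9°, agrees with the sizes given. Now over the star.

>>> move_arm([
  {"offset":[-0.8,-4.6,0],"turn":0},
  {"offset":[-0.8,-4.6,0],"turn":0},
  {"offset":[-0.8,-4.6,0],"turn":0},
  {"offset":[-0.8,-4.6,0],"turn":0},
  {"offset":[-0.8,-4.6,0],"turn":0},
  {"offset":[-0.8,-4.6,0],"turn":0},
  {"offset":[-0.6,-4.3,0],"turn":0},
  {"offset":[0,0,4.5],"turn":10},
  {"offset":[0,0,4.5],"turn":10},
  {"offset":[0,0,4],"turn":10},
  {"offset":[0,0,0],"turn":0},
  {"offset":[0,0,0],"turn":0},
])

```text
clock: 6.55
ee_pos: [0.4072, 0.36, 0.2014]
orientation: [0.966, -0.257, 0.001, -0.001]
wrist_force: [0.3, -0.4, 0.4]
gripper_width: 0.0913
grip_force: 0.0
```

```bash
cat >> h.py <<'E'
def px(c,u,v,h=None):
    r=c["R"].T@(np.linalg.inv(c["K"])@np.array([u,v,1.])); o=-c["R"].T@c["t"]
    return o+r*((h-o[2])/r[2])
E
python3 - <<'E'
from h import *
c=cam("wrist"); save(c,"w4.png"); find("wrist",c,["star_cutter_grip","tall_jar_mid"],1)
go(.406,.3595,.050,-30)
w=np.load("w3.npz")
# tray walls: top at z~.015; corners of compartments read from picture (800 px scale)
for n,u,v in [("c1",612,80),("c2",700,103),("p1",240,80),("p2",340,95)]: print(n,np.round(px(w,u/1.25,v/1.25,.006),3))
for n,u,v in [("TL",487,9),("TR",761,57),("BR",726,161),("BL",464,121),("pTL",188,23),("pTR",393,57),("pBR",380,162),("pBL",187,132)]: print(n,np.round(px(w,u/1.25,v/1.25,.015),3))
E
```

```text
star_cutter_grip 0.67 [323. 188.  64.  73.] 923 ztop 0.061 rect 406.9 360.7  16x49 ang 59.1
tall_jar_mid 0.6 [449. 136.  88.  59.] 2179 ztop 0.113 rect 404.7 244.4  36x36 ang 60.2
now [0.4073 0.3601 0.2016] yaw -29.91 tilt [ 0.0009 -0.0011] -> cm x -0.08 y 0.11 z 15.16 turn 0.1
c1 [ 0.594 -0.179  0.006]
c2 [ 0.572 -0.276  0.006]
p1 [0.593 0.211 0.006]
p2 [0.579 0.107 0.006]
TL [ 0.658 -0.043  0.015]
TR [ 0.615 -0.324  0.015]
BR [ 0.512 -0.309  0.015]
BL [ 0.552 -0.025  0.015]
pTL [0.645 0.255 0.015]
pTR [0.614 0.05  0.015]
pBR [0.51  0.064 0.015]
pBL [0.541 0.269 0.015]
```

View pics/w4.png

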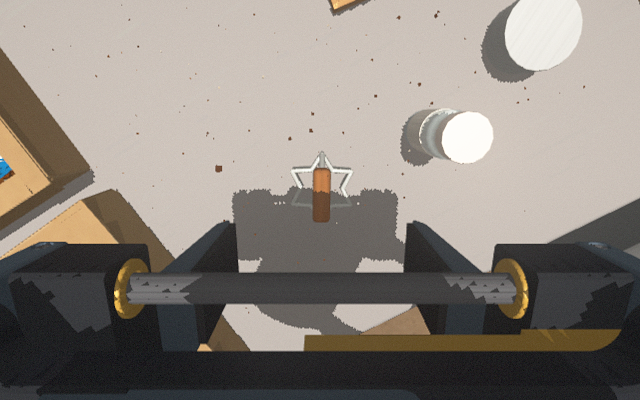

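The picture shows the star centred under the gripper at (322,188), bar aligned; measured bar (0.407,0.361), top about 58 mm, as described. I grip it slightly to the far side, away from the tall jar at (466,137).

>>> move_arm([
  {"offset":[-0.5,0.05,4],"turn":1},
  {"offset":[0,0,4],"turn":0},
  {"offset":[0,0,3.5],"turn":0},
  {"offset":[0,0,2],"turn":0},
  {"offset":[0,0,0.96],"turn":0},
  {"offset":[0,0,0],"turn":0},
  {"offset":[0,0,0],"turn":0},
])

```text
clock: 7.58
ee_pos: [0.4025, 0.362, 0.0563]
orientation: [0.964, -0.267, 0.001, -0.001]
wrist_force: [0.2, -0.3, -0.5]
gripper_width: 0.0916
grip_force: 0.0
```

>>> move_arm([
  {"offset":[0,0,0],"turn":0},
  {"offset":[0,0,0],"turn":0},
  {"offset":[0,0,0],"turn":0},
  {"offset":[0,0,0],"turn":0},
  {"offset":[0,0,0],"turn":0},
  {"offset":[0,0,0],"turn":0},
], jaw=-1)

```text
clock: 8.32
ee_pos: [0.402, 0.3616, 0.0553]
orientation: [0.964, -0.267, 0.0, 0.0]
wrist_force: [-0.2, 0.1, -0.3]
gripper_width: 0.0339
grip_force: 0.0
```

```bash
python3 - <<'E'
from h import *
s=arm.state(); print(s["clock"],s["gripper_width"],s["grip_force"],s["wrist_force"]); go(.590,-.167,.22,-9)
E
```

```text
8.325 0.033868685523383756 0.0 [-0.15669117  0.1247219  -0.25669238]
now [0.402  0.3616 0.0553] yaw -31.03 tilt [0. 0.] -> cm x 43.36 y 35.61 z -16.47 turn -22.0
```

>>> move_arm([
  {"offset":[0,0,0],"turn":0},
  {"offset":[0,0,0],"turn":0},
  {"offset":[0,0,0],"turn":0},
  {"offset":[0,0,0],"turn":0},
  {"offset":[0,0,-1.5],"turn":0},
  {"offset":[0,0,-4],"turn":0},
  {"offset":[0,0,-5],"turn":0},
  {"offset":[0,0,-5],"turn":0},
  {"offset":[0,0,0],"turn":0},
])

```text
clock: 9.45
ee_pos: [0.4034, 0.3628, 0.2149]
orientation: [0.964, -0.267, 0.002, -0.003]
wrist_force: [0.3, -0.4, -1.4]
gripper_width: 0.0159
grip_force: 30.0
```

```bash
python3 - <<'E'
from h import *
s=arm.state(); print(s["clock"],s["gripper_width"],s["grip_force"],s["wrist_force"]); go(.582,-.163,.21,-31)
E
```

```text
9.45 0.015859656100157802 29.999899864196777 [ 0.3141556  -0.41506827 -1.4173923 ]
now [0.4034 0.3628 0.2149] yaw -31.03 tilt [ 0.0023 -0.0029] -> cm x 42.40 y 35.85 z 0.49 turn -0.0
```

>>> move_arm([
  {"offset":[4.24,3.585,0],"turn":0},
  {"offset":[4.24,3.585,0],"turn":0},
  {"offset":[4.24,3.585,0],"turn":0},
  {"offset":[4.24,3.585,0],"turn":0},
  {"offset":[4.24,3.585,0],"turn":0},
  {"offset":[4.24,3.585,0],"turn":0},
  {"offset":[4.24,3.585,0],"turn":0},
  {"offset":[4.24,3.585,0],"turn":0},
  {"offset":[4.24,3.585,0],"turn":0},
  {"offset":[4.24,3.585,0],"turn":0},
  {"offset":[0,0,0],"turn":0},
  {"offset":[0,0,0],"turn":0},
])

```text
clock: 10.95
ee_pos: [0.5798, -0.1637, 0.2099]
orientation: [0.963, -0.268, -0.001, -0.0]
wrist_force: [-0.7, 0.7, 0.4]
gripper_width: 0.0161
grip_force: 30.0
```

```bash
python3 - <<'E'
from h import *
c=cam("wrist"); save(c,"w5.png"); go(.582,-.163,.0605,-31); find("wrist",c,["star_cutter_grip","rack_tray","rack_slot"],1); np.savez("w5.npz",**c)
E
```

```text
now [ 0.5798 -0.1632  0.2101] yaw -31.01 tilt [-0.0006 -0.0002] -> cm x 0.17 y -0.13 z 14.96 turn -0.0
star_cutter_grip 0.56 [323. 222. 110. 102.] 2147 ztop 0.215 rect 593.6 -171.3  16x36 ang 59.8
rack_tray 0.82 [328. 158. 293. 176.] 23898 ztop 0.064 rect 582.9 -173.3  301x111 ang 80.9
rack_slot 0.89 [236. 204.  88.  86.] 906 ztop 0.066 rect 600.4 -100.6  91x68 ang 80.7
```

View pics/w5.png

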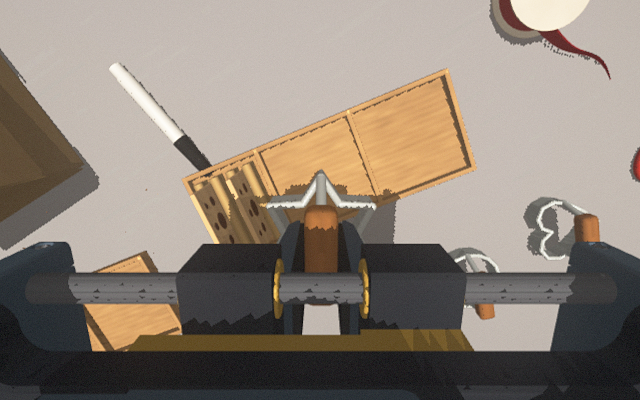

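The star hangs at (320,190) over the compartment next to the rack; lowering.

>>> move_arm([
  {"offset":[0.2,-0.1,4],"turn":0},
  {"offset":[0,0,4],"turn":0},
  {"offset":[0,0,3.5],"turn":0},
  {"offset":[0,0,1.7],"turn":0},
  {"offset":[0,0,1],"turn":0},
  {"offset":[0,0,0.6],"turn":0},
  {"offset":[0,0,0.2],"turn":0},
  {"offset":[0,0,0],"turn":0},
])

```text
clock: 12.15
ee_pos: [0.583, -0.1644, 0.0608]
orientation: [0.964, -0.268, 0.0, 0.0]
wrist_force: [-0.1, 0.2, 0.3]
gripper_width: 0.016
grip_force: 30.0
```

>>> move_arm([
  {"offset":[0,0,0],"turn":0},
  {"offset":[0,0,0],"turn":0},
  {"offset":[0,0,0],"turn":0},
  {"offset":[0,0,-1.5],"turn":0},
  {"offset":[0,0,-5],"turn":0},
  {"offset":[0,0,-5],"turn":-10},
  {"offset":[0,0,-3.5],"turn":-10},
  {"offset":[0,0,0],"turn":-10},
  {"offset":[0,0,0],"turn":0},
], jaw=-0.1)

```text
clock: 13.28
ee_pos: [0.5828, -0.1643, 0.2115]
orientation: [1.0, -0.009, 0.001, 0.0]
wrist_force: [-0.4, 0.1, -0.5]
gripper_width: 0.0408
grip_force: 0.0
```

```bash
python3 - <<'E'
from h import *
c=cam("wrist"); find("wrist",c,["star_cutter_grip"],1); go(.4275,-.132,.16,0)
E
```

```text
star_cutter_grip 0.74 [323. 182.  73.  64.] 901 ztop 0.065 rect 587.3 -166.3  16x50 ang 58.9
now [ 0.5825 -0.1642  0.2104] yaw -1.28 tilt [-0.0002 -0.0001] -> cm x -15.57 y -2.87 z 5.04 turn -1.3
```

Star stands at (0.587,-0.166), centred. Next, hover over the grey-capped short jar.

>>> move_arm([
  {"offset":[-5.2,-0.95,0],"turn":0},
  {"offset":[-5.2,-0.95,0],"turn":0},
  {"offset":[-5.2,-0.95,0],"turn":0},
  {"offset":[0,0,2],"turn":-1.3},
  {"offset":[0,0,1],"turn":0},
  {"offset":[0,0,0],"turn":0},
  {"offset":[0,0,0],"turn":0},
], jaw=0.7)

```text
clock: 14.25
ee_pos: [0.4278, -0.1332, 0.1805]
orientation: [1.0, 0.002, 0.0, 0.0]
wrist_force: [0.1, 0.7, 0.2]
gripper_width: 0.0773
grip_force: 0.0
```

```bash
python3 - <<'E'
from h import *
c=cam("wrist"); save(c,"w6.png",(120,40,520,290),2); find("wrist",c,["short_jar_mid","stencil_grip"],2); go(.4275,-.132,.0405,0)
E
```

```text
short_jar_mid 0.77 [368. 291.  55.  85.] 1034 ztop 0.078 rect 331.0 -176.1  26x42 ang 0.0
short_jar_mid 0.6 [319. 197.  59.  68.] 2233 ztop 0.078 rect 427.8 -132.7  42x42 ang 89.2
stencil_grip 0.87 [156. 182.  81.  97.] 668 ztop 0.114 rect 445.6 -4.3  30x9 ang 9.6
now [ 0.4277 -0.1331  0.1806] yaw 0.25 tilt [0.0002 0.0001] -> cm x -0.02 y -0.11 z 14.01 turn 0.3
```

View pics/w6.png

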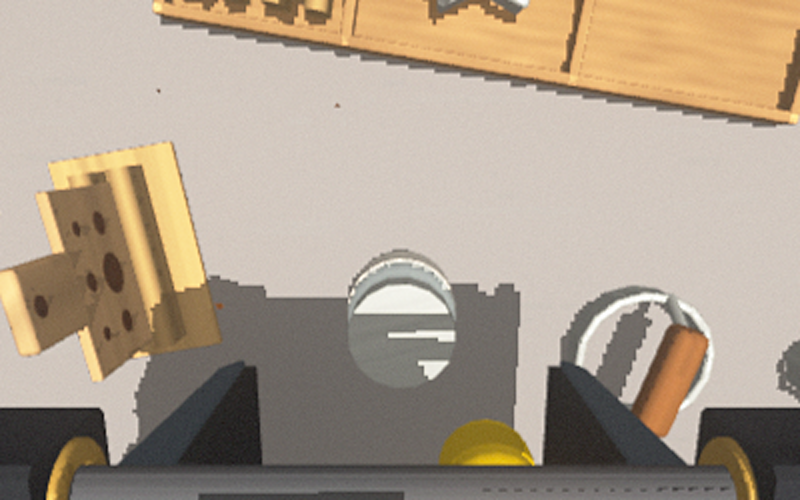

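The crop shows the grey-capped clear jar at (402,335), centred between the fingers; the yellow look-alike is at (487,440), outside the fingers. Grasp.

>>> move_arm([
  {"offset":[0,-0.1,4],"turn":0},
  {"offset":[0,0,4],"turn":0},
  {"offset":[0,0,3.5],"turn":0},
  {"offset":[0,0,1.7],"turn":0},
  {"offset":[0,0,0.8],"turn":0},
  {"offset":[0,0,0],"turn":0},
])

```text
clock: 15.15
ee_pos: [0.4274, -0.132, 0.0404]
orientation: [1.0, 0.002, -0.0, -0.0]
wrist_force: [0.7, -0.0, 0.5]
gripper_width: 0.0773
grip_force: 0.0
```

>>> move_arm([
  {"offset":[0,0,0],"turn":0},
  {"offset":[0,0,0],"turn":0},
  {"offset":[0,0,0],"turn":0},
  {"offset":[0,0,0],"turn":0},
  {"offset":[0,0,0],"turn":0},
  {"offset":[0,0,-1.5],"turn":0},
  {"offset":[0,0,-4],"turn":0},
  {"offset":[0,0,-5],"turn":0},
  {"offset":[0,0,-4],"turn":0},
  {"offset":[0,0,0],"turn":0},
], jaw=-1)

```text
clock: 16.4
ee_pos: [0.4285, -0.1325, 0.1878]
orientation: [1.0, 0.002, 0.002, 0.001]
wrist_force: [-0.4, 0.7, -1.8]
gripper_width: 0.0474
grip_force: 30.0
```

```bash
python3 - <<'E'
from h import *
s=arm.state(); print(s["clock"],s["gripper_width"],s["grip_force"],s["wrist_force"]); go(.570,-.265,.185,-9)
E
```

```text
16.4 0.04739760862739016 29.999617722351104 [-0.42012349  0.65681999 -1.80644659]
now [ 0.4285 -0.1325  0.1878] yaw 0.27 tilt [0.0024 0.0011] -> cm x 14.09 y 13.31 z 0.28 turn 9.3
```

>>> move_arm([
  {"offset":[3.5,3.3,0],"turn":0},
  {"offset":[3.5,3.3,0],"turn":0},
  {"offset":[3.5,3.3,0],"turn":0},
  {"offset":[3.6,3.4,0],"turn":0},
  {"offset":[0,0,4],"turn":9.3},
  {"offset":[0,0,3],"turn":0},
  {"offset":[0,0,0],"turn":0},
  {"offset":[0,0,0],"turn":0},
])

```text
clock: 17.4
ee_pos: [0.5691, -0.2644, 0.1157]
orientation: [0.997, -0.079, 0.0, 0.0]
wrist_force: [-0.3, -0.9, -0.8]
gripper_width: 0.0473
grip_force: 30.0
```

```bash
python3 - <<'E'
from h import *
c=cam("wrist"); save(c,"w7.png"); go(.570,-.265,.0452,-9)
E
```

```text
now [ 0.5694 -0.2645  0.1163] yaw -9.01 tilt [0.0006 0.0003] -> cm x 0.07 y 0.04 z 7.11 turn -0.0
```

View pics/w7.png

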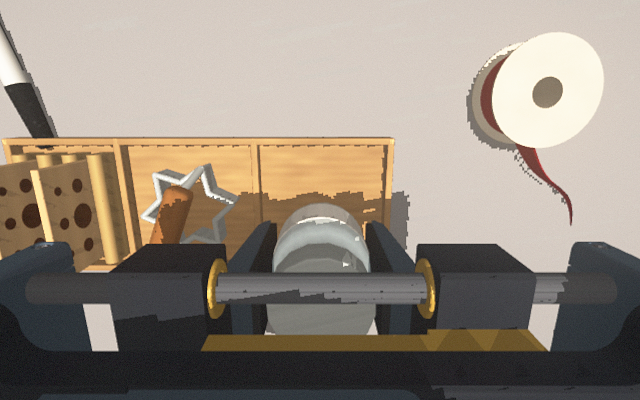

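Star stands inside its compartment (190,205); the jar (322,260) is centred over the end compartment. Lower and release.

>>> move_arm([
  {"offset":[0,0,3],"turn":0},
  {"offset":[0,0,2.2],"turn":0},
  {"offset":[0,0,1.2],"turn":0},
  {"offset":[0,0,0.6],"turn":0},
  {"offset":[0,0,0.1],"turn":0},
  {"offset":[0,0,0],"turn":0},
])

```text
clock: 18.2
ee_pos: [0.5693, -0.2645, 0.045]
orientation: [0.997, -0.079, 0.0, 0.0]
wrist_force: [0.4, 0.2, -0.9]
gripper_width: 0.0469
grip_force: 30.0
```

>>> move_arm([
  {"offset":[0,0,0],"turn":0},
  {"offset":[0,0,0],"turn":0},
  {"offset":[0,0,0],"turn":0},
  {"offset":[0,0,-3],"turn":0},
  {"offset":[0,0,-5],"turn":0},
  {"offset":[0,0,-5],"turn":0},
  {"offset":[0,0,-5],"turn":-9.3},
  {"offset":[0,0,0],"turn":-9.3},
  {"offset":[0,0,0],"turn":0},
], jaw=0.4)

```text
clock: 19.32
ee_pos: [0.5689, -0.2643, 0.2247]
orientation: [0.997, 0.083, 0.0, 0.0]
wrist_force: [-0.7, -0.1, -0.6]
gripper_width: 0.0642
grip_force: 0.0
```

```bash
python3 - <<'E'
from h import *
c=cam("wrist"); find("wrist",c,["short_jar_mid","star_cutter_grip"],1); go(.4455,-.004,.23,9.5)
E
```

```text
short_jar_mid 0.6 [238. 348.   7.  14.] 18 ztop 0.034 rect 353.2 -196.0  7x1 ang 34.5
star_cutter_grip 0.9 [232. 150.  71.  61.] 900 ztop 0.065 rect 587.1 -166.6  16x50 ang 58.9
now [ 0.5685 -0.2641  0.2235] yaw 9.37 tilt [-0.0006 -0.0004] -> cm x -7.90 y -27.67 z -0.65 turn -0.1
```

>>> move_arm([
  {"offset":[-1.6,-5.5,0],"turn":0},
  {"offset":[-1.6,-5.5,0],"turn":0},
  {"offset":[-1.6,-5.5,0],"turn":0},
  {"offset":[-1.6,-5.5,0],"turn":0},
  {"offset":[-1.5,-5.7,0],"turn":0},
  {"offset":[0,0,0],"turn":0},
  {"offset":[0,0,0],"turn":0},
], jaw=-0.1)

```text
clock: 20.35
ee_pos: [0.4452, -0.0044, 0.2242]
orientation: [0.997, 0.083, 0.0, 0.0]
wrist_force: [0.2, -0.0, 0.8]
gripper_width: 0.0415
grip_force: 0.0
```

```bash
python3 - <<'E'
from h import *
c=cam("wrist"); save(c,"w8.png"); find("wrist",c,["stencil_grip","rack_slot","short_jar_mid"],1); go(.4455,-.004,.097,9.5)
E
```

```text
stencil_grip 0.95 [322. 191.  13.  87.] 359 ztop 0.115 rect 445.9 -3.8  30x7 ang 9.6
rack_slot 0.76 [423.  48. 101.  95.] 1099 ztop 0.067 rect 595.6 -74.3  41x67 ang 80.9
short_jar_mid 0.92 [600. 104.  80.  53.] 729 ztop 0.081 rect 563.5 -250.3  40x15 ang 23.7
now [ 0.4454 -0.0052  0.2241] yaw 9.46 tilt [-0.0001  0.    ] -> cm x 0.03 y -0.11 z 12.71 turn -0.0
```

View pics/w8.png

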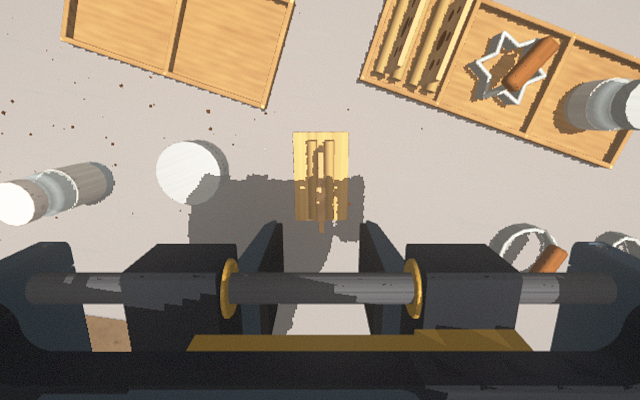

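Stencil tab is under the tool at (322,170-230), fingers either side; star and short jar stand upright in their compartments at (515,65) and (600,105). Tab top 112 mm, as expected. Grasp.

>>> move_arm([
  {"offset":[0.05,-0.1,4.5],"turn":0},
  {"offset":[0,0,4],"turn":0},
  {"offset":[0,0,2.5],"turn":0},
  {"offset":[0,0,1.5],"turn":0},
  {"offset":[0,0,0],"turn":0},
  {"offset":[0,0,0],"turn":0},
])

```text
clock: 21.3
ee_pos: [0.4457, -0.0036, 0.0998]
orientation: [0.997, 0.083, 0.0, 0.0]
wrist_force: [-0.2, 0.2, 0.2]
gripper_width: 0.0412
grip_force: 0.0
```

>>> move_arm([
  {"offset":[0,0,0],"turn":0},
  {"offset":[0,0,0],"turn":0},
  {"offset":[0,0,0],"turn":0},
  {"offset":[0,0,0],"turn":0},
  {"offset":[0,0,0],"turn":0},
  {"offset":[0,0,0],"turn":0},
], jaw=-1)

```text
clock: 22.05
ee_pos: [0.4453, -0.0033, 0.0994]
orientation: [0.997, 0.083, 0.0, 0.0]
wrist_force: [-0.9, 0.6, 5.8]
gripper_width: 0.0075
grip_force: 30.0
```

>>> move_arm([
  {"offset":[0,0,-1],"turn":0},
  {"offset":[0,0,-2],"turn":0},
  {"offset":[0,0,-4],"turn":0},
  {"offset":[0,0,-5],"turn":0},
  {"offset":[0,0,-2],"turn":0},
  {"offset":[0,0,0],"turn":0},
  {"offset":[0,0,0],"turn":0},
])

```text
clock: 22.92
ee_pos: [0.4447, -0.0032, 0.2388]
orientation: [0.997, 0.083, -0.0, -0.0]
wrist_force: [0.2, -0.1, -1.0]
gripper_width: 0.0079
grip_force: 30.0
```

```bash
python3 - <<'E'
from h import *
s=arm.state(); print(s["clock"],s["gripper_width"],s["grip_force"],s["wrist_force"]); go(.570,-.072,.235,-8.9)
E
```

```text
22.925 0.007865206886986855 29.999861419200897 [ 0.22167541 -0.12775196 -0.97331301]
now [ 0.4447 -0.0032  0.2388] yaw 9.57 tilt [-0.0005 -0.0001] -> cm x 11.21 y 8.87 z 0.38 turn 18.5
```

>>> move_arm([
  {"offset":[2.8,2.2,0],"turn":0},
  {"offset":[2.8,2.2,0],"turn":0},
  {"offset":[2.8,2.2,0],"turn":0},
  {"offset":[2.0,2.1,0],"turn":0},
  {"offset":[0,0,0],"turn":9.2},
  {"offset":[0,0,0],"turn":9.3},
  {"offset":[0,0,0],"turn":0},
  {"offset":[0,0,0],"turn":0},
])

```text
clock: 23.92
ee_pos: [0.562, -0.0716, 0.2387]
orientation: [0.997, -0.076, -0.001, -0.0]
wrist_force: [0.4, -0.5, -0.7]
gripper_width: 0.0078
grip_force: 30.0
```

```bash
cat >> h.py <<'E'
def boards(c):
    m=np.ones(c["depth"].shape,bool); p=pts(c,m)
    a=np.radians(-8.9); C=np.array([.600,-.0749]); d=p[:,:2]-C
    X=d@[np.cos(a),np.sin(a)]; Y=d@[-np.sin(a),np.cos(a)]
    for lo,hi in[(-.026,-.011),(.011,.026)]:
        s=(p[:,2]>.061)&(p[:,2]<.072)&(Y>lo)&(Y<hi)&(abs(X)<.045)
        if s.sum()<10: print("few",s.sum()); continue
        f=np.polyfit(X[s],Y[s],1)
        print("board n %d z %.4f X %.1f..%.1f  Y %.2f..%.2f fitY0 %.2f mm slope %.2f deg"%(s.sum(),np.median(p[s,2]),X[s].min()*1e3,X[s].max()*1e3,*(np.percentile(Y[s],[3,97])*1e3),f[1]*1e3,np.degrees(f[0])))
E
python3 - <<'E'
from h import *
c=cam("wrist"); save(c,"w9.png"); boards(c); go(.600,-.0749,.2,-8.9); find("wrist",c,["rack_slot","stencil_grip"],1); np.savez("w9.npz",**c)
c=cam("top"); boards(c)
c=cam("scene"); boards(c)
E
```

```text
board n 421 z 0.0657 X -36.8..38.1  Y -20.56..-15.79 fitY0 -18.13 mm slope -0.03 deg
board n 425 z 0.0657 X -37.0..38.0  Y 15.25..20.10 fitY0 17.61 mm slope 0.03 deg
now [ 0.562  -0.0717  0.2389] yaw -8.74 tilt [-0.0004 -0.0001] -> cm x 3.80 y -0.26 z 3.89 turn 0.2
rack_slot 0.96 [320. 145.  63.  86.] 850 ztop 0.067 rect 600.5 -75.3  41x75 ang 81.2
stencil_grip 0.74 [322. 237.  17. 144.] 565 ztop 0.254 rect 562.3 -71.3  8x31 ang 81.1
few 6
few 4
board n 39 z 0.0631 X -39.0..36.3  Y -24.31..-18.07 fitY0 -21.43 mm slope -0.40 deg
board n 36 z 0.0631 X -40.3..35.9  Y 12.23..19.01 fitY0 15.05 mm slope 0.67 deg
```

View pics/w9.png

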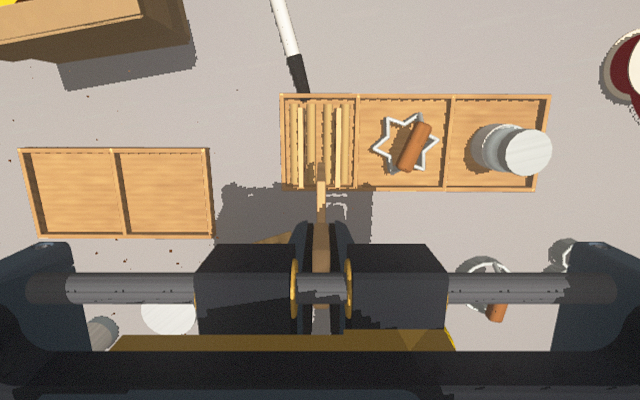

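The rack (317,140) shows both boards with the free slot between; held stencil at (320,200) in line. Board fit gives slot centre (0.6004,-0.0752), yaw -8.9°, with the held tab at -8.9° too.

>>> move_arm([
  {"offset":[1.9,-0.1,0],"turn":0},
  {"offset":[1.91,-0.1,0],"turn":0},
  {"offset":[0,0,3.5],"turn":0},
  {"offset":[0,0,3],"turn":0},
  {"offset":[0,0,0],"turn":0},
  {"offset":[0,0,0],"turn":0},
])

```text
clock: 24.92
ee_pos: [0.6008, -0.0758, 0.1755]
orientation: [0.997, -0.078, 0.001, 0.0]
wrist_force: [0.5, 0.3, -0.0]
gripper_width: 0.0079
grip_force: 30.0
```

```bash
python3 - <<'E'
from h import *
c=cam("wrist"); save(c,"w10.png",(220,100,420,270),3); boards(c); go(.600,-.0755,.0997,-8.9); find("wrist",c,["stencil_grip"],1)
p=pts(c,np.ones((400,640),bool)); a=np.radians(-8.9);d=p[:,:2]-[.6,-.0749];X=d@[np.cos(a),np.sin(a)]; Y=d@[-np.sin(a),np.cos(a)]
for lo,hi in[(.125,.15),(.15,.175),(.175,.2)]:
    s=(p[:,2]>lo)&(p[:,2]<hi)&(abs(Y)<.012)&(abs(X)<.045)
    if s.sum()>5: print(lo,s.sum(),np.round(np.percentile(Y[s],[2,50,98])*1e3,2),np.round(np.percentile(X[s],[2,98])*1e3,1))
E
```

```text
board n 420 z 0.0657 X -13.9..38.6  Y -20.70..-15.88 fitY0 -18.22 mm slope 0.01 deg
board n 421 z 0.0657 X -14.6..38.5  Y 15.10..19.84 fitY0 17.54 mm slope -0.39 deg
now [ 0.601  -0.0759  0.1758] yaw -8.92 tilt [0.001  0.0002] -> cm x -0.10 y -0.02 z 7.61 turn -0.0
stencil_grip 0.8 [321. 236.  18. 147.] 544 ztop 0.191 rect 601.0 -75.4  8x31 ang 80.8
0.125 73 [-2.77 -0.6   2.13] [28.2 39.1]
0.15 1032 [-10.9   -0.1   10.95] [14.8 37.9]
0.175 1514 [-11.09  -0.18  10.63] [-12.5  18.5]
```

View pics/w10.png

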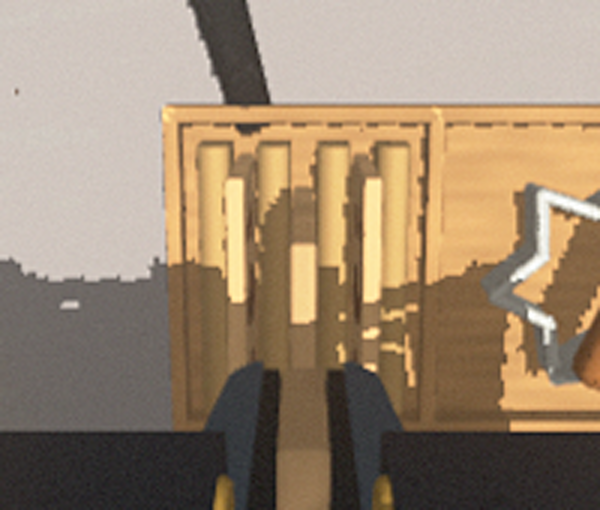

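Held board (302,280) hangs midway between the two fixed boards (235,240) and (372,240), over the free slot. Lower it in.

>>> move_arm([
  {"offset":[-0.07,0,2.5],"turn":0},
  {"offset":[0,0,2],"turn":0},
  {"offset":[0,0,1],"turn":0},
  {"offset":[0,0,0.8],"turn":0},
  {"offset":[0,0,0.6],"turn":0},
  {"offset":[0,0,0.4],"turn":0},
  {"offset":[0,0,0.3],"turn":0},
  {"offset":[0,0,0],"turn":0},
  {"offset":[0,0,0],"turn":0},
])

```text
clock: 26.15
ee_pos: [0.5999, -0.0756, 0.0992]
orientation: [0.997, -0.078, 0.001, 0.0]
wrist_force: [-2.6, 0.0, 11.1]
gripper_width: 0.0078
grip_force: 30.0
```

```bash
python3 - <<'E'
from h import *
s=arm.state(); print(s["clock"],s["gripper_width"],s["wrist_force"]); go(.600,-.0755,.0994,-8.9)
E
```

```text
26.15 0.007839448640424183 [-2.57356918e+00  1.05244755e-02  1.10578360e+01]
now [ 0.5999 -0.0756  0.0992] yaw -8.92 tilt [0.0006 0.0001] -> cm x 0.01 y -0.02 z -0.02 turn -0.0
```

>>> move_arm([
  {"offset":[0,0,0],"turn":0},
  {"offset":[0,0,0],"turn":0},
  {"offset":[0,0,0],"turn":0},
  {"offset":[0,0,-1.5],"turn":0},
  {"offset":[0,0,-4],"turn":0},
  {"offset":[0,0,-5],"turn":0},
  {"offset":[-4,0,-3],"turn":0},
  {"offset":[0,0,0],"turn":0},
], jaw=-0.5)

```text
clock: 27.15
ee_pos: [0.5592, -0.0692, 0.2368]
orientation: [0.997, -0.078, 0.002, 0.0]
wrist_force: [0.8, -0.4, -0.3]
gripper_width: 0.0227
grip_force: 0.0
```

```bash
python3 - <<'E'
from h import *
c=cam("wrist"); save(c,"w11.png",(240,40,590,240),2); boards(c); find("wrist",c,["stencil_grip"],1); go(.404,-.360,.2,-15)
E
```

```text
board n 431 z 0.0658 X -36.6..37.6  Y -20.49..-15.78 fitY0 -18.09 mm slope -0.04 deg
board n 435 z 0.0657 X -36.8..38.4  Y 15.29..19.97 fitY0 17.63 mm slope -0.21 deg
stencil_grip 0.98 [321. 149.   8.  81.] 329 ztop 0.115 rect 599.7 -75.0  7x29 ang 81.0
now [ 0.5602 -0.0694  0.2343] yaw -8.93 tilt [0.0008 0.0001] -> cm x -10.92 y 31.13 z 3.43 turn 6.1
```

View pics/w11.png

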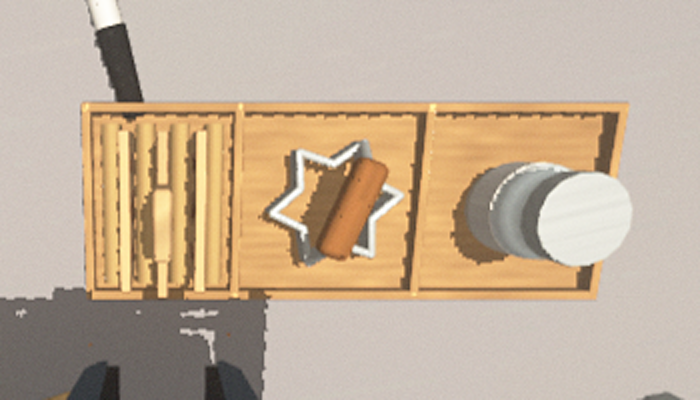

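Rack tray is done: the stencil (162,215) stands centred in the slot, top the same height as in its stand; star (345,205) and jar (585,218) upright inside. Now the heart.

>>> move_arm([
  {"offset":[-1.82,5.19,0],"turn":0},
  {"offset":[-1.82,5.19,0],"turn":0},
  {"offset":[-1.82,5.19,0],"turn":0},
  {"offset":[-1.82,5.19,0],"turn":0},
  {"offset":[-1.82,5.19,0],"turn":0},
  {"offset":[-1.82,5.19,0],"turn":0},
  {"offset":[0,0,3.5],"turn":6},
  {"offset":[0,0,0],"turn":0},
  {"offset":[0,0,0],"turn":0},
], jaw=0.5)

```text
clock: 28.38
ee_pos: [0.4044, -0.3599, 0.1987]
orientation: [0.992, -0.128, -0.0, -0.0]
wrist_force: [0.0, -0.1, 0.1]
gripper_width: 0.0685
grip_force: 0.0
```

```bash
python3 - <<'E'
from h import *
c=cam("wrist"); find("wrist",c,["heart_cutter_grip","round_cutter_grip"],1); go(.4055,-.3603,.055,-15)
E
```

```text
heart_cutter_grip 0.91 [326. 186.  62.  74.] 933 ztop 0.061 rect 405.3 -361.7  16x50 ang 73.8
round_cutter_grip 0.93 [219. 221.  66.  68.] 866 ztop 0.061 rect 401.1 -249.7  16x50 ang 72.1
now [ 0.4046 -0.36    0.1993] yaw -14.80 tilt [0.0005 0.0004] -> cm x 0.10 y 0.01 z 14.43 turn 0.2
```

>>> move_arm([
  {"offset":[0.1,0.15,4],"turn":1.3},
  {"offset":[0,0,4],"turn":0},
  {"offset":[0,0,3.5],"turn":0},
  {"offset":[0,0,2],"turn":0},
  {"offset":[0,0,0.9],"turn":0},
  {"offset":[0,0,0],"turn":0},
])

```text
clock: 29.28
ee_pos: [0.4047, -0.3618, 0.0546]
orientation: [0.99, -0.141, 0.0, 0.0]
wrist_force: [0.3, -0.7, -0.3]
gripper_width: 0.0688
grip_force: 0.0
```

>>> move_arm([
  {"offset":[0,0,0],"turn":0},
  {"offset":[0,0,0],"turn":0},
  {"offset":[0,0,0],"turn":0},
  {"offset":[0,0,0],"turn":0},
  {"offset":[0,0,0],"turn":0},
  {"offset":[0,0,0],"turn":0},
  {"offset":[0,0,0],"turn":0},
], jaw=-1)

```text
clock: 30.15
ee_pos: [0.4044, -0.3618, 0.0543]
orientation: [0.99, -0.141, -0.0, -0.0]
wrist_force: [-0.6, -0.0, 0.5]
gripper_width: 0.016
grip_force: 30.0
```

>>> move_arm([
  {"offset":[0,0,-1.5],"turn":0},
  {"offset":[0,0,-4],"turn":0},
  {"offset":[0,0,-5],"turn":0},
  {"offset":[0,0,-6],"turn":0},
  {"offset":[0,0,0],"turn":0},
])

```text
clock: 30.78
ee_pos: [0.4059, -0.3633, 0.2247]
orientation: [0.99, -0.141, 0.003, 0.003]
wrist_force: [0.9, -0.3, -1.3]
gripper_width: 0.0159
grip_force: 30.0
```

```bash
python3 - <<'E'
from h import *
s=arm.state(); print(s["clock"],s["gripper_width"],s["grip_force"],s["wrist_force"]); go(.571,.110,.2,-16)
E
```

```text
30.775 0.015916710626152138 29.997981190681458 [ 0.86282168 -0.26171277 -1.25919943]
now [ 0.4059 -0.3633  0.2247] yaw -16.22 tilt [0.0033 0.0027] -> cm x 2.63 y -50.06 z 2.47 turn -0.2
```

>>> move_arm([
  {"offset":[0.3,-5.56,0],"turn":0},
  {"offset":[0.3,-5.56,0],"turn":0},
  {"offset":[0.3,-5.56,0],"turn":0},
  {"offset":[0.3,-5.56,0],"turn":0},
  {"offset":[0.3,-5.56,0],"turn":0},
  {"offset":[0.3,-5.56,0],"turn":0},
  {"offset":[0.3,-5.56,0],"turn":0},
  {"offset":[0.3,-5.56,0],"turn":0},
  {"offset":[0.23,-5.58,0],"turn":0},
  {"offset":[0,0,2.5],"turn":0},
  {"offset":[0,0,0],"turn":0},
  {"offset":[0,0,0],"turn":0},
])

```text
clock: 32.28
ee_pos: [0.5695, 0.1111, 0.195]
orientation: [0.99, -0.141, -0.0, 0.0]
wrist_force: [0.1, -0.4, -0.8]
gripper_width: 0.016
grip_force: 30.0
```

```bash
python3 - <<'E'
from h import *
c=cam("wrist"); save(c,"w12.png"); find("wrist",c,["plain_tray"],1); go(.571,.110,.0592,-16)
E
```

```text
plain_tray 0.87 [269. 188. 218. 128.] 18209 ztop 0.018 rect 575.8 163.5  218x113 ang 81.2
now [0.5698 0.1109 0.1953] yaw -16.29 tilt [ 0.0005 -0.0001] -> cm x 0.14 y 0.06 z 13.61 turn -0.3
```

View pics/w12.png

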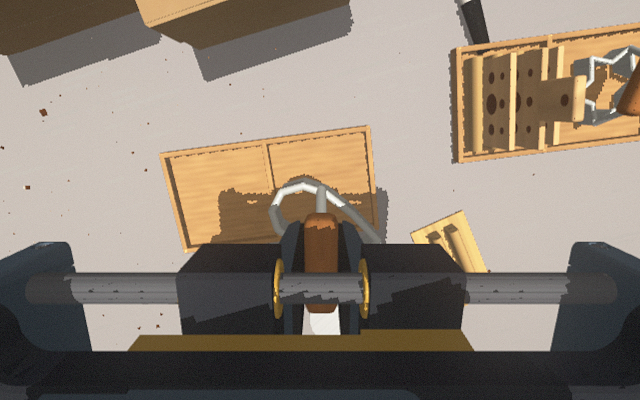

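Heart (320,215) hangs over the right compartment of the plain tray. Lower and release.

>>> move_arm([
  {"offset":[0.1,0.05,4],"turn":0},
  {"offset":[0,0,4],"turn":0},
  {"offset":[0,0,2.5],"turn":0},
  {"offset":[0,0,1.5],"turn":0},
  {"offset":[0,0,1],"turn":0},
  {"offset":[0,0,0.5],"turn":0},
  {"offset":[0,0,0.1],"turn":0},
  {"offset":[0,0,0],"turn":0},
])

```text
clock: 33.38
ee_pos: [0.5707, 0.1108, 0.0588]
orientation: [0.99, -0.141, 0.0, -0.0]
wrist_force: [0.5, 0.3, -0.2]
gripper_width: 0.0157
grip_force: 30.0
```

>>> move_arm([
  {"offset":[0,0,0],"turn":0},
  {"offset":[0,0,0],"turn":0},
  {"offset":[0,0,0],"turn":0},
  {"offset":[0,0,-1.5],"turn":0},
  {"offset":[0,0,-5],"turn":0},
  {"offset":[0,0,-5],"turn":-8},
  {"offset":[0,0,-4.5],"turn":-8},
  {"offset":[0,0,0],"turn":0},
], jaw=-0.1)

```text
clock: 34.38
ee_pos: [0.5721, 0.111, 0.2229]
orientation: [1.0, -0.001, 0.004, -0.0]
wrist_force: [-0.0, 0.1, -0.4]
gripper_width: 0.0411
grip_force: 0.0
```

```bash
python3 - <<'E'
from h import *
c=cam("wrist"); find("wrist",c,["heart_cutter_grip","plain_tray"],1); go(.4045,.2435,.22,0)
E
```

```text
heart_cutter_grip 0.96 [324. 184.  60.  67.] 826 ztop 0.065 rect 571.7 111.1  16x50 ang 74.0
plain_tray 0.94 [278. 174. 203. 124.] 16920 ztop 0.018 rect 575.3 162.2  216x113 ang 81.3
now [0.5699 0.1108 0.2182] yaw -0.29 tilt [-0.0003  0.    ] -> cm x -16.61 y -13.19 z -0.18 turn -0.3
```

>>> move_arm([
  {"offset":[-4.15,-3.3,0],"turn":0},
  {"offset":[-4.15,-3.3,0],"turn":0},
  {"offset":[-4.15,-3.3,0],"turn":0},
  {"offset":[-4.15,-3.3,0],"turn":0},
  {"offset":[0,0,0],"turn":0},
  {"offset":[0,0,0],"turn":0},
], jaw=0.6)

```text
clock: 35.28
ee_pos: [0.4048, 0.2434, 0.2178]
orientation: [1.0, -0.002, -0.0, 0.0]
wrist_force: [-0.1, -0.7, 0.2]
gripper_width: 0.0732
grip_force: 0.0
```

```bash
python3 - <<'E'
from h import *
c=cam("wrist"); find("wrist",c,["tall_jar_mid"],1); go(.4045,.2435,.073,0)
E
```

```text
tall_jar_mid 0.79 [321. 196.  45.  70.] 1561 ztop 0.113 rect 404.8 244.6  34x36 ang 89.3
now [0.4055 0.243  0.2179] yaw -0.29 tilt [-0.0002  0.0001] -> cm x -0.10 y -0.05 z 14.49 turn -0.3
```

>>> move_arm([
  {"offset":[-0.05,-0.1,4],"turn":0},
  {"offset":[0,0,4],"turn":0},
  {"offset":[0,0,3.5],"turn":0},
  {"offset":[0,0,2],"turn":0},
  {"offset":[0,0,1],"turn":0},
  {"offset":[0,0,0],"turn":0},
])

```text
clock: 36.12
ee_pos: [0.4047, 0.2441, 0.073]
orientation: [1.0, -0.002, -0.0, 0.0]
wrist_force: [0.4, 0.3, 0.7]
gripper_width: 0.073
grip_force: 0.0
```

>>> move_arm([
  {"offset":[0,0,0],"turn":0},
  {"offset":[0,0,0],"turn":0},
  {"offset":[0,0,0],"turn":0},
  {"offset":[0,0,0],"turn":0},
  {"offset":[0,0,0],"turn":0},
  {"offset":[0,0,0],"turn":0},
  {"offset":[0,0,-1.5],"turn":0},
  {"offset":[0,0,-4],"turn":0},
  {"offset":[0,0,-4],"turn":0},
  {"offset":[0,0,-3],"turn":0},
  {"offset":[0,0,0],"turn":0},
], jaw=-1)

```text
clock: 37.5
ee_pos: [0.4052, 0.2449, 0.2]
orientation: [1.0, -0.002, 0.002, -0.001]
wrist_force: [-0.1, -1.0, -2.6]
gripper_width: 0.0394
grip_force: 30.0
```

```bash
python3 - <<'E'
from h import *
s=arm.state(); print(s["clock"],s["gripper_width"],s["grip_force"],s["wrist_force"]); go(.586,.210,.2,-8.5)
E
```

```text
37.5 0.039396014847358406 29.95134660795884 [-0.08361539 -0.97081701 -2.60574547]
now [0.4052 0.2449 0.2   ] yaw -0.22 tilt [ 0.0017 -0.0007] -> cm x 18.09 y 3.42 z -0.00 turn 8.3
```

>>> move_arm([
  {"offset":[4.5,0.85,0],"turn":0},
  {"offset":[4.5,0.85,0],"turn":0},
  {"offset":[4.5,0.85,0],"turn":0},
  {"offset":[4.6,0.87,0],"turn":0},
  {"offset":[0,0,3],"turn":8.3},
  {"offset":[0,0,3],"turn":0},
  {"offset":[0,0,0],"turn":0},
  {"offset":[0,0,0],"turn":0},
])

```text
clock: 38.5
ee_pos: [0.5854, 0.2096, 0.1386]
orientation: [0.997, -0.074, 0.0, -0.0]
wrist_force: [1.0, 0.9, -0.1]
gripper_width: 0.0392
grip_force: 30.0
```

```bash
python3 - <<'E'
from h import *
c=cam("wrist"); save(c,"w13.png"); go(.586,.210,.0775,-8.5)
E
```

```text
now [0.5857 0.2097 0.1392] yaw -8.51 tilt [ 0.0005 -0.0002] -> cm x 0.03 y -0.03 z 6.17 turn -0.0
```

View pics/w13.png

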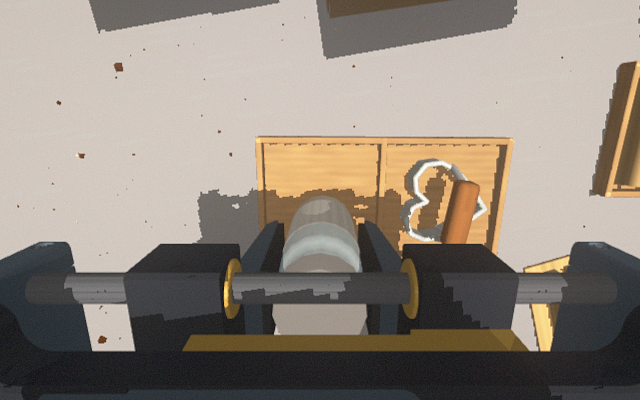

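Heart (445,205) sits inside its compartment; the tall jar (322,230) is centred over the other. Lower, release, retreat.

>>> move_arm([
  {"offset":[0,0,2.5],"turn":0},
  {"offset":[0,0,1.8],"turn":0},
  {"offset":[0,0,1],"turn":0},
  {"offset":[0,0,0.6],"turn":0},
  {"offset":[0,0,0.25],"turn":0},
  {"offset":[0,0,0],"turn":0},
])

```text
clock: 39.3
ee_pos: [0.5856, 0.2095, 0.0776]
orientation: [0.997, -0.074, 0.0, -0.0]
wrist_force: [-0.9, -1.3, 3.6]
gripper_width: 0.0393
grip_force: 30.0
```

>>> move_arm([
  {"offset":[0,0,0],"turn":0},
  {"offset":[0,0,0],"turn":0},
  {"offset":[0,0,0],"turn":0},
  {"offset":[0,0,-2],"turn":0},
  {"offset":[0,0,-4],"turn":0},
  {"offset":[0,0,-5],"turn":0},
  {"offset":[0,0,-5],"turn":0},
  {"offset":[-5,2,-3],"turn":0},
  {"offset":[-5,3,0],"turn":0},
  {"offset":[-3,5,0],"turn":0},
  {"offset":[0,5,0],"turn":0},
  {"offset":[0,0,0],"turn":0},
], jaw=0.3)

```text
clock: 40.8
ee_pos: [0.4337, 0.0782, 0.2672]
orientation: [0.997, -0.076, 0.0, 0.0]
wrist_force: [0.4, -0.1, -0.2]
gripper_width: 0.0592
grip_force: 0.0
```

```bash
python3 - <<'E'
from h import *
c=cam("wrist"); save(c,"w14.png",s=1.25); find("wrist",c,NAMES,2)
E
```

```text
star_cutter_grip 0.68 [525.  17.  69.  35.] 223 ztop 0.064 rect 569.5 -155.8  17x11 ang 79.8
heart_cutter_grip 0.74 [275.  54.  61.  70.] 884 ztop 0.065 rect 571.5 111.2  16x50 ang 73.5
round_cutter_grip 0.86 [601. 161.  78.  56.] 762 ztop 0.060 rect 401.4 -248.4  17x50 ang 72.3
short_jar_mid 0.89 [550. 226.  78.  57.] 1188 ztop 0.078 rect 340.9 -174.8  41x43 ang 35.1
tall_jar_mid 0.9 [159.  48.  89.  65.] 1710 ztop 0.117 rect 584.8 208.5  36x35 ang 63.1
tall_jar_mid 0.59 [224.  57. 194. 110.] 3363 ztop 0.018 rect 578.0 161.0  207x106 ang 81.4
stencil_grip 0.68 [448.  23.  29.  40.] 195 ztop 0.077 rect 573.2 -70.5  6x22 ang 81.4
rack_tray 0.72 [516.  29. 247.  58.] 10523 ztop 0.064 rect 561.1 -164.9  277x58 ang 81.3
rack_slot 0.65 [442.  24.  75.  48.] 411 ztop 0.066 rect 575.1 -71.0  42x25 ang 81.9
plain_tray 0.56 [226.  56. 195. 105.] 14083 ztop 0.018 rect 578.6 164.7  214x106 ang 81.4
plain_tray 0.18 [613.  12.  54.  25.] 1224 ztop 0.056 rect 553.7 -262.6  61x22 ang 60.7
```

View pics/w14.png

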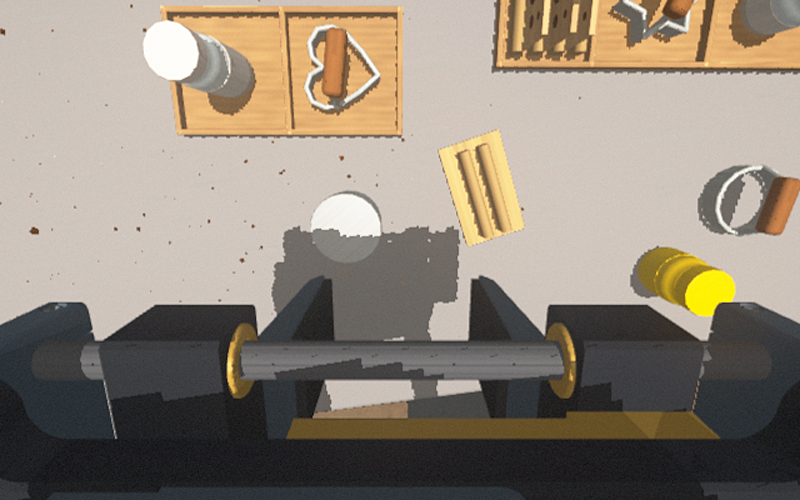

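The tall jar (200,65) and heart (338,65) stand upright in the plain tray, the stand (482,188) is empty, and the tin (345,225), round cutter (755,200) and yellow jar (690,280) have not moved. Hand in.

```bash
python3 -c "
from workcell import arm
print(arm.sign_off())"
```

```text
the job is handed in; nothing more can be done
None
```

Both kits are made up and handed in at about 41 s: the star cutter, short jar and stencil board are in the rack tray, and the heart cutter and tall jar are in the plain tray. The round cutter, the tin and the yellow look-alike were not touched.

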